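# Step the cake-portioning guide to the next hole and hold its pin home

## Task

Get the portioning gauge ready for the next cut: first turn the black trim knob until the gold pointer of the cake turntable lines up with the red mark. Then take hold of the orange lock plunger, pull its pin up clear of the rail, slide the knife guide one hole over to the hole beside the gold ticket holder (not the black one), and press the plunger fully down so the pin sits home there. Finish still holding it pressed down, fingers on the orange knob, with the pointer still on the mark; do not touch the cake or its board or disturb the jar, the cup or the brush.

Things in the scene. Friction and masses are not known exactly. Their poses are not given: they have to be found in the camera images.
- gauge: white base plate of the portioning gauge, 310 x 450 x 12 mm, fixed. Origin: centre of its underside; x points away from the robot (within 20 degrees), y runs along the index rail, z up. Rail: aluminium, 46 mm wide, 200 mm long, top at z = 42 mm, along x = 100 mm, with holes (11 mm long) at y = -80, -40, 0, 40, 80 mm
- trim_knob_top (a point): top centre of the black round trim knob (gauge x 100, y -185 mm): 36 mm diameter, 30 mm high, top 54 mm above the counter, on a 46 mm wide housing 22 mm high. Turns about the upright; 0.04 N m friction, stays where left. 1 rad counterclockwise from above turns the turntable 0.15 rad the same way and moves the pointer about 19 mm toward gauge +x. Can turn 1.7 rad either way from aligned
- pointer_tip (a point): tip of the slim gold pointer on the gauge's -y end of the cake turntable, 125 mm from the turntable's upright axis, 24 mm above the counter. At the start it stands 8 to 26 mm to the gauge's -x side of the mark
- red_mark (a point): where the pointer tip lies when lined up: 6 mm short of the inner end of the red block (6 mm wide) on the base plate, 24 mm above the counter. Fixed to the gauge, same axes
- turntable: turntable on the gauge at x = -60, y = 0 mm, turned only by the trim knob; origin on its upright axis at counter height. Carries a dark board 120 x 180 mm and a layered chocolate cake 90 x 155 mm, top 58 mm above the counter, berries to 70 mm. Not to be touched
- guide_center (a point): top centre of the dark steel knife-guide carriage, 60 x 36 mm (gauge x, y), 70 mm above the counter. It slides along the gauge's y on the rail (about 1.5 N friction) and starts pinned in the middle hole. A thin twin-plate steel arm, top 80 mm above the counter, reaches from it over the cake toward -x. Same axes as the gauge
- guide (a joint): place of the carriage along the gauge's y, in m: 0 at the middle hole, +0.04 and -0.04 at the holes on either side
- plunger_top (a point): top centre of the orange lock-plunger knob, an upright cylinder 26 mm diameter and 32 mm high that rides on the carriage; 124 mm above the counter with the plunger at rest. Below the knob are only a thin stem and a gold collar 22 mm wide, its top 80 mm above the counter
- plunger (a joint): lock plunger height in m: 0 at rest (round-tipped 8 mm pin 8 mm deep in its hole), + pulled up (stop +0.024; pin clears the rail from +0.008), - pressed down (stop -0.006: pin fully home). A spring of 0.5 N per mm draws it to 0 from either side, so it is home only while pressed; let go between holes, the pin rides on the rail
- gold_ticket: small gold ticket holder, 32 mm wide, 45 mm high, on the base plate on the outer (+x) side of the rail, level (in the gauge's y) with the hole to be used: one hole to the +y or the -y side of the middle hole. Origin at the centre of its underside, 12 mm above the counter; same axes as the gauge
- black_ticket: the same in black, level with the hole on the other side, which is not to be used
- sauce_jar: amber jar with gold lid, 68 mm diameter, 85 mm high, standing beside the gauge; origin at the centre of its underside
- cup: white cup, 76 mm wide, 65 mm high, standing beside the gauge; origin at the centre of its underside
- brush: pastry brush 180 mm long lying on the counter beyond the rail; origin at the centre of its underside

How it is judged:
By the outcome, as a careful person would: the job done as asked, in the order asked, and still so for the second after the job is handed in, while the arm keeps its last pose, push and grip.
It also fails if it takes over 43 s, if anything falls off the work surface, if the arm or the gripper's body presses on something with over 40 N, if the wrist force passes 120 N, or if a joint passes its speed limit or range.

## Robot

A 6-joint arm with a two-finger parallel gripper is mounted at the origin on the work surface. World frame = base frame: x ahead of the robot, y to its left, z up, the work surface at z = 0. Lengths are in m, angles in degrees, forces in N, time in s.
With the tool pointing down it reaches from about 0.4 to 0.825 m from the base axis. Payload 7 kg.
Tool frame: the origin (TCP) lies at the very end of the fingers, on their centre line; the grasp point (between the pads) lies 19 mm behind it (ctrl.grip_point_offset is the distance from the TCP to the grasp point, in m); x points along the fingers, z is the direction in which the jaws open and shut, and the axes are right-handed (so a half turn about x gives the same grasp; the last joint's range is limited). The gripper opens to 88 mm and grips with 3 to 60 N. Pads are 19 mm wide; open, the fingers measure 130 mm over their backs; the gripper's body (78 mm by 193 mm) begins 47 mm behind the grasp point.
Start: joints at [-53.394, 20.546, 0.682, 0, -70.136, -16.507], TCP at [0.232, -0.634, 0.19] pointing down, gripper open.
Joint ranges: [-176.03, 176.03], [-82.01, 121.73], [-58.28, 71.71], [-173.87, 95.51], [-174.79, -0.11], [-173.66, 173.66]. Speed limits (degrees/s): [136.94, 136.94, 172.46, 180, 180, 180].

## Interface

Orientations are given as [roll, pitch, yaw] about the fixed x, y, z axes, in that order (R = Rz(yaw) Ry(pitch) Rx(roll)).
In Python, from plant import get_obs, snapshot, calibration, close_job, ctrl gives the robot as it stands.
- The arm moves only by the tool move_arm, never from a script. Its argument "commands" is a list that holds one entry, the list of rows, each a list of 4 numbers: the shift along the tool's x, y, z in cm, then the turn about the tool's x in rad. In form: [[[dx, dy, dz, spin], ...]]. A call has 1 to 8 rows; each row shifts and turns the commanded pose from where the row before left it, along the tool's axes as they then stand; what a row does not reach is not made up. A row lasts 1/10 s, in which the tool goes at most 50 mm and 8.59 degrees, less where a joint would pass 70% of its speed; a pose out of reach is approached as far as the arm can. A call with a gripper value outside its range is refused whole. "jaw" is the finger opening in cm, from 0 to 8.76, set as the call begins (left out, the last holds). The fingers move at their own pace and stop on an object; the grip force is fixed at half the most. Time passes only in rows, so rows that do not move let the fingers close. It gives the time, the measured TCP pose, the force and the opening at its end, in the units of the state.
- get_obs(): the state, without advancing time (a new reading comes with each control period).
- snapshot(name): name is "side" or "top"; returns (picture, depth): 480x640x3 uint8, red, green, blue; 480x640 float32, m along the optical axis (not along the pixel's ray), 0 where there is no reading.
- calibration(name): a dict with "mtx" (3x3 intrinsics, pixels), "T" (4x4, takes a point from camera to world coordinates). Camera axes: x right, y up, looking along -z (the intrinsics and any distortion apply to the point x, -y, -z); pixel columns grow to the right and rows downward; lengths in m; the calibration is good to about 2 mm. A picture is of the moment at which its call begins. calibration takes no time and is no camera call.
- close_job(): hands the job in, once; it reports no verdict.
The state is a dict: "clock": time; "joint_pos": joint angles; "qvel": joint speeds; "tau": joint torques, N m; "tool_pos": TCP position; "orientation": TCP orientation; "force": force on the tool from outside, world axes, zero at the start; "moment": the same for the moment, N m; "opening": finger opening in m.
Only numpy, scipy, OpenCV 4.12 (cv2) and the standard library are available. Lean on these libraries where they do the work, as an engineer would, in place of code of your own. Each camera call takes 0.05 s, during which the arm holds its last target. There are 200 camera calls.

## Working session

There is one attempt and no reset: what is moved stays moved. The work goes in short steps, Python scripts to look and compute and a tool call to move; the robot and the scene stay as the last step left them, time stands still between calls to the robot, and variables do not carry over. Pictures are saved under pics/ and viewed, about 8 in all and at most 12, crops included, and the job is handed in when it is done.

Besides the shell and the picture viewer there is one more tool, called in YAML: its name, and indented under it one key for each argument. move_arm: Moves the arm, as the interface text tells. Its arguments: {"type":"object","properties":{"commands":{"type":"array"},"jaw":{"type":"number"}},"required":["commands"]}

```bash
ls; mkdir -p pics; cat > h.py <<'E'
import numpy as np, cv2
from plant import get_obs, snapshot, calibration, close_job, ctrl
def ray(name,u,v):
    c=calibration(name);K=np.array(c['mtx']);T=np.array(c['T'])
    d=np.linalg.inv(K)@np.array([u,v,1.]);d=np.array([d[0],-d[1],-d[2]])
    return T[:3,3],T[:3,:3]@d
def onz(name,u,v,z):
    o,d=ray(name,u,v);return o+d*(z-o[2])/d[2]
def proj(name,p):
    c=calibration(name);K=np.array(c['mtx']);T=np.array(c['T'])
    q=np.linalg.inv(T)@np.append(p,1);q=np.array([q[0],-q[1],-q[2]]);q=K@q;return q[:2]/q[2]
def save(name,f):
    a,d=snapshot(name);cv2.imwrite('pics/'+f,a[:,:,::-1]);np.savez('/tmp/'+f+'.npz',a=a,d=d);return a,d
E
python3 - <<'E'
from h import *
for n in('top','side'):
    save(n,n+'0.png');c=calibration(n);print(c)
o=get_obs();print(o)
E
```

```text
pics
{'mtx': array([[439.20398565,   0.        , 323.78836147],
       [  0.        , 439.20398565, 237.32018459],
       [  0.        ,   0.        ,   1.        ]]), 'T': array([[ 0.00405903,  0.98839537, -0.15184902,  0.4095034 ],
       [-0.99995987,  0.00279912, -0.00850994,  0.04434446],
       [-0.00798614,  0.15187747,  0.98836707,  0.96494442],
       [ 0.        ,  0.        ,  0.        ,  1.        ]])}
{'mtx': array([[438.34280802,   0.        , 329.65661679],
       [  0.        , 438.34280802, 237.17258381],
       [  0.        ,   0.        ,   1.        ]]), 'T': array([[-0.9901989 ,  0.10066296, -0.09681485,  0.42597466],
       [-0.13965882, -0.71985437,  0.67993022,  0.74633946],
       [-0.0012488 ,  0.6867872 ,  0.72685747,  0.86087482],
       [ 0.        ,  0.        ,  0.        ,  1.        ]])}
{'clock': 0.1, 'joint_pos': array([-5.33928141e+01,  2.05860717e+01,  6.38187806e-01, -1.73312171e-02,
       -7.01357605e+01, -1.65066525e+01]), 'qvel': array([0.00234355, 0.00415848, 0.07896737, 0.16944721, 0.00500659,
       0.10881167]), 'tau': array([-9.78635435e-04, -5.84160876e+01,  2.93750435e+01,  7.01539010e+00,
        1.01589609e-02, -5.81719632e-05]), 'tool_pos': array([ 0.23176705, -0.63343121,  0.18872556]), 'orientation': array([  5.48524583,  89.91478308, 115.57987834]), 'force': array([-0.06828663,  0.10237529, -0.22819629]), 'moment': array([0.03468903, 0.00653255, 0.05029736]), 'opening': 0.0879931653050915}
```

View pics/top0.png

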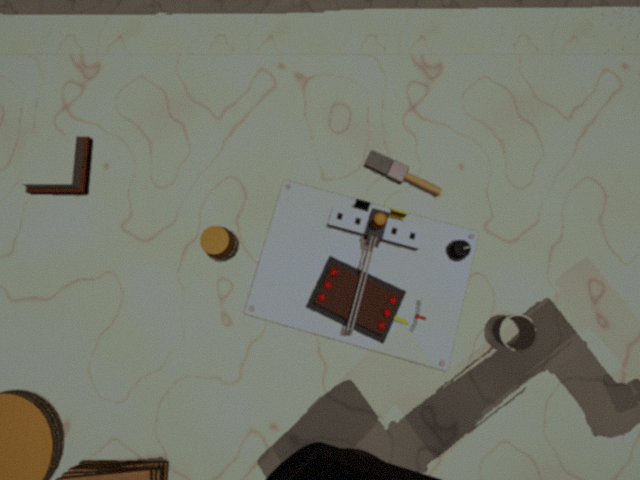

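View pics/side0.png

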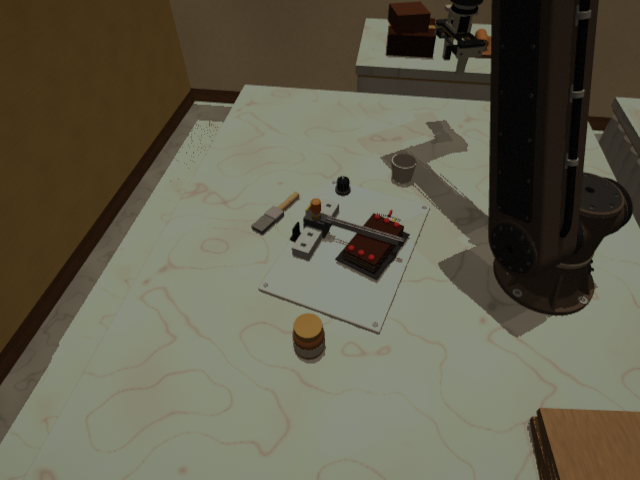

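The top view shows the plate at about (250–475, 183–368), the trim knob at (458,249) and the plunger at (380,218). The gold ticket at (398,213) is on the -y side and the black one at (362,204) on +y. The pointer is at (403,320), the red mark at (420,317), the jar at (217,241) and the cup at (512,332). Next I measure these.

```bash
python3 - <<'E'
from h import *
f=np.load('/tmp/top0.png.npz');a=f['a']
hsv=cv2.cvtColor(a,cv2.COLOR_RGB2HSV)
cv2.imwrite('pics/c1.png',cv2.resize(a[170:380,235:545,::-1],None,fx=2.5,fy=2.5,interpolation=cv2.INTER_CUBIC))
def comps(m,nm,x0=240,x1=550,y0=140,y1=375):
    M=np.zeros_like(m,np.uint8);M[y0:y1,x0:x1]=m[y0:y1,x0:x1]
    n,l,s,c=cv2.connectedComponentsWithStats(M)
    for i in range(1,n):
        if s[i,4]>5: print(nm,s[i],c[i].round(1))
H,S,V=[hsv[:,:,i].astype(int) for i in range(3)]
comps((S>150)&(V>90)&((H<5)|(H>175)),'red')
comps((S>150)&(V>90)&(H>=8)&(H<18),'orange')
comps((S>120)&(V>90)&(H>=20)&(H<35),'gold')
comps((V<45),'black')
# plate corner fit
g=((S<25)&(V>120)).astype(np.uint8);g=cv2.morphologyEx(g,cv2.MORPH_CLOSE,np.ones((25,25)))
cs,_=cv2.findContours(g[150:385,240:490].copy(),cv2.RETR_EXTERNAL,cv2.CHAIN_APPROX_NONE)
k=max(cs,key=cv2.contourArea)+[240,150];r=cv2.minAreaRect(k.astype(np.int32));print(r)
for b in cv2.boxPoints(r): print(b,onz('top',*b,.012))
for u,v in[(288,187),(250,310),(472,236),(444,365)]: print(onz('top',u,v,.012))
E
```

```text
red [331 269   6   7  35] [333.5 271.9]
red [325 282   6   7  34] [327.6 284.5]
red [319 294   7   7  38] [321.6 296.9]
red [389 297   7   7  35] [392.4 299.7]
red [384 309   7   8  38] [387.1 312.2]
red [416 315   9   4  12] [419.5 316.7]
red [378 322   7   7  39] [381.3 325.1]
orange [374 213  13  12  70] [379.8 218.5]
gold [433 187   7   4  10] [435.6 189. ]
gold [392 209  14   5  22] [398.5 211.1]
gold [377 216   7   6  32] [380.3 218.3]
gold [394 316  12   8  42] [399.4 319.4]
black [365 165   7   4   7] [368.  166.4]
black [377 171   8   4  10] [380.4 172.6]
black [355 200  14  10  91] [361.7 204.5]
black [338 215   3   3   8] [339.1 216.1]
black [356 219   3   4   9] [357.1 220.9]
black [368 220  15  11  90] [373.1 226. ]
black [393 229   3   4   9] [393.7 230.4]
black [364 234   4   5  17] [365.6 236.1]
black [411 234   3   4   9] [411.9 235.7]
black [447 241  22  19 299] [457.1 250. ]
black [308 259  40  66 359] [326.1 297.7]
black [339 263   5   4  14] [341.  264.4]
black [344 265   6   5  14] [346.5 266.9]
black [351 268  10   8  31] [355.9 271.4]
black [368 277  36  22  90] [387.6 286.1]
black [397 302   2   5   6] [397.7 304. ]
black [350 304   2   5   6] [350.5 306. ]
black [393 307   4   6   8] [394.8 309.9]
black [348 310   3   5   6] [349.  311.7]
black [493 317  10  27 112] [496.8 329.5]
black [389 319   4   6   7] [390.1 321.4]
black [516 318   6   8  15] [518.9 321.2]
black [511 319  23  30 220] [524.7 336.5]
black [355 323  32  19 148] [369.7 331.7]
((364.5, 267.0), (234.0, 249.0), 90.0)
[240. 150.] [0.75573988 0.24340283 0.012     ]
[489. 150.] [ 0.75639042 -0.31959194  0.012     ]
[489. 384.] [ 0.2479051  -0.29269636  0.012     ]
[240. 384.] [0.24508641 0.22650899 0.012     ]
[0.66952356 0.13303961 0.012     ]
[0.39783509 0.21009017 0.012     ]
[ 0.55975507 -0.27207369  0.012     ]
[ 0.28574757 -0.20063327  0.012     ]
```

View pics/c1.png

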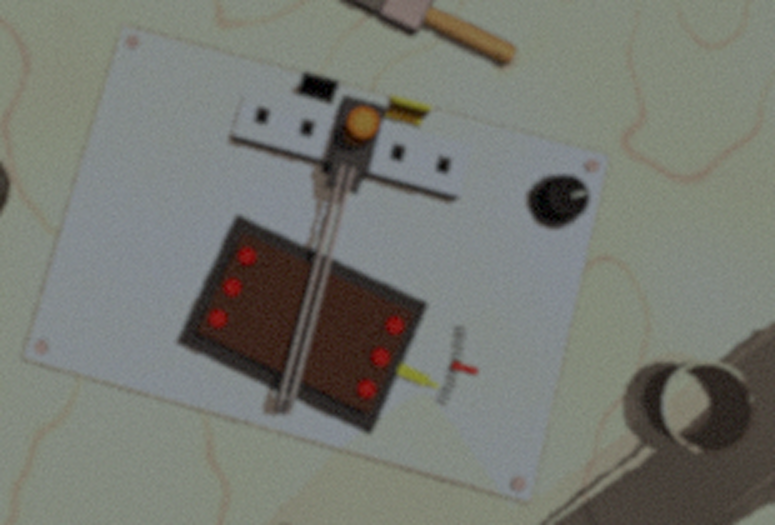

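```bash
cat > g.py <<'E'
from h import *
from scipy.spatial.transform import Rotation as Ro
hol=[(339.1,216.1,.08),(357.1,220.9,.04),(393.7,230.4,-.04),(411.9,235.7,-.08)]
W=np.array([onz('top',u,v,.041)[:2] for u,v,_ in hol]); 
c=np.array([(133,41),(41,346),(592,165),(518,483)])/2.5+[235,170]
W2=np.array([onz('top',u-.3,v-.3,.013)[:2] for u,v in c])
d=W[0]-W[-1];th=np.arctan2(-d[0],d[1])
R=np.array([[np.cos(th),-np.sin(th)],[np.sin(th),np.cos(th)]])
E
python3 - <<'E'
from g import *
print('th holes',np.degrees(th),np.linalg.norm(d))
for a,b in((0,1),(2,3)):
    e=W2[a]-W2[b];print('th screws x',np.degrees(np.arctan2(e[1],e[0])),np.linalg.norm(e))
for a,b in((0,2),(1,3)):
    e=W2[a]-W2[b];print('th screws y',np.degrees(np.arctan2(-e[0],e[1])),np.linalg.norm(e))
o1=W.mean(0)-R@[.1,0];o2=W2.mean(0);print('org',o1,o2)
o=(o1+o2)/2
G=lambda p:(R.T@(np.array(p)[:2]-o)).round(4)
Wd=lambda x,y:(o+R@[x,y]).round(4)
for n,u,v,z in[('plunger',379.8,218.5,.124),('knob',457.1,248,.054),('tip',409.8,324.4,.024),('redin',415.5,316.3,.024),('redc',419.5,316.7,.024),('cuptop',511,333,.065),('jar',216,240,.085)]:
    p=onz('top',u,v,z);print(n,p.round(4),G(p))
print('knob w',Wd(.1,-.185),'pl',Wd(.1,0),'pl tgt',Wd(.1,-.04))
ob=get_obs();T=Ro.from_euler('xyz',ob['orientation'],degrees=True).as_matrix();print(T.round(3))
E
```

```text
th holes -15.224720820167086 0.16032234114855068
th screws x -15.449893475541558 0.2795496338654534
th screws x -15.425649370038547 0.2802346814490016
th screws y -15.375428019428716 0.418877920172045
th screws y -15.469122700173733 0.4189961683481419
org [ 0.4802688  -0.03144306] [ 0.48089325 -0.03148634]
plunger [ 0.5761 -0.0574  0.124 ] [0.099  0.0001]
knob [ 0.5277 -0.2259  0.054 ] [ 0.0965 -0.1753]
tip [ 0.3695 -0.129   0.024 ] [-0.0815 -0.1232]
redin [ 0.3863 -0.1414  0.024 ] [-0.0621 -0.1308]
redc [ 0.3855 -0.1498  0.024 ] [-0.0606 -0.1391]
cuptop [ 0.3553 -0.323   0.065 ] [-0.0443 -0.3142]
jar [0.5386 0.2706 0.085 ] [-0.0234  0.3067]
knob w [ 0.5285 -0.2362] pl [ 0.5771 -0.0577] pl tgt [ 0.5666 -0.0963]
[[-0.001 -0.939 -0.344]
 [ 0.001 -0.344  0.939]
 [-1.     0.     0.001]]
```

move_arm:
  commands:
    - [[0,-3.46,2.26,0],[0,-3.46,2.26,0],[0,-3.46,2.26,0],[0,-3.46,2.26,0],[0,-3.46,2.26,0],[0,-3.46,2.26,0],[0,-3.46,2.26,0],[0,-3.46,2.26,0]]
  jaw: 6

```text
clock: 0.9
tool_pos: [0.4303, -0.3673, 0.1894]
orientation: [28.1, 90.0, 138.2]
force: [0.3, -0.8, 0.0]
opening: 0.0602
```

move_arm:
  commands:
    - [[0,-3.46,2.26,0],[0,-3.46,2.26,0],[0,-3.46,2.26,0],[0,-3.46,2.26,0],[0,0,0,0.15],[0,0,0,0.15],[0,0,0,0.15],[0,0,0,0.15]]

```text
clock: 1.7
tool_pos: [0.5285, -0.2362, 0.1891]
orientation: [87.8, 89.9, 163.1]
force: [-0.1, -0.2, 0.3]
opening: 0.0601
```

move_arm:
  commands:
    - [[0,0,0,0.02],[0,0,0,0],[0,0,0,0]]

```text
clock: 2.0
tool_pos: [0.5285, -0.2365, 0.1895]
orientation: [94.2, 90.0, 168.9]
force: [-0.6, -0.0, -0.2]
opening: 0.0599
```

```bash
cat > st.py <<'E'
import sys
from h import *
from scipy.spatial.transform import Rotation as Ro
ob=get_obs();T=Ro.from_euler('xyz',ob['orientation'],degrees=True).as_matrix()
print('t',ob['clock'],'tcp',ob['tool_pos'].round(4),'open',ob['opening'],'F',ob['force'].round(2),'M',ob['moment'].round(2),'j',ob['joint_pos'].round(1));print(T.round(3))
print('zang',np.degrees(np.arctan2(T[1,2],T[0,2])).round(2))
if len(sys.argv)>3:
    t=np.array([float(s) for s in sys.argv[1:4]]);print('local cm to target',(T.T@(t-ob['tool_pos'])*100).round(2))
E
python3 st.py .528 -.2364 .1
```

```text
t 2.0 tcp [ 0.5285 -0.2365  0.1895] open 0.05986385531011918 F [-0.65 -0.04 -0.18] M [-0.05 -0.02 -0.05] j [  -4.8   11.6  -11.8   -0.   -66.7 -100.5]
[[-0.    -0.965  0.263]
 [ 0.     0.263  0.965]
 [-1.     0.    -0.   ]]
zang 74.76
local cm to target [ 8.95  0.05 -0.  ]
```

move_arm:
  commands:
    - [[4,0,0,0],[4,0,0,0],[4,0,0,0],[2,0,0,0],[1,0,0,0],[0.9,0,0,0],[0,0,0,0]]

```text
clock: 2.7
tool_pos: [0.5286, -0.2365, 0.0302]
orientation: [100.5, 90.0, 175.1]
force: [-0.0, -0.4, 0.3]
opening: 0.0599
```

move_arm:
  commands:
    - [[0,0,0,0],[0,0,0,0],[0,0,0,0],[0,0,0,0],[0,0,0,0],[0,0,0,0]]
  jaw: 2

```text
clock: 3.3
tool_pos: [0.5287, -0.2365, 0.0307]
orientation: [-77.3, 90.0, -2.7]
force: [-0.5, -1.1, -0.0]
opening: 0.0213
```

```bash
python3 st.py; python3 - <<'E'
from g import *
a,_=save('top','t1.png');b,_=save('side','s1.png')
A=cv2.resize(a[225:385,330:530],(800,640));
B=cv2.resize(b[140:260,280:440],(800,600))
cv2.imwrite('pics/v1.png',np.hstack([cv2.resize(A,(400,320)),cv2.resize(B,(400,320))])[:,:,::-1])
E
```

```text
t 3.3 tcp [ 0.5287 -0.2365  0.0307] open 0.021320405285764506 F [-0.46 -1.14 -0.02] M [-0.05 -0.03  0.02] j [  -4.8   20.3  -22.9   -0.   -46.8 -100.7]
[[ 0.    -0.964  0.266]
 [-0.     0.266  0.964]
 [-1.    -0.     0.   ]]
zang 74.58
```

View pics/v1.png

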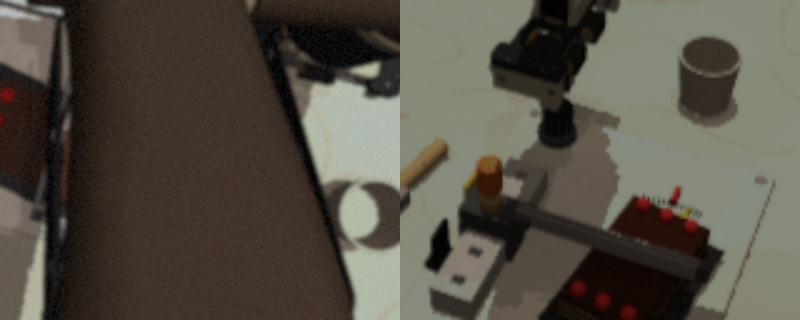

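```bash
python3 - <<'E'
from h import *
for p in [(.528,-.2364,.054),(.528,-.2364,.012)]: print(proj('top',p),proj('side',p))
b=np.load('/tmp/s1.png.npz')['a'];c=np.load('/tmp/side0.png.npz')['a'];t=np.load('/tmp/top0.png.npz')['a']
B=[cv2.resize(x[150:210,310:380],(400,343),interpolation=cv2.INTER_CUBIC) for x in (b,c)]
d=cv2.convertScaleAbs(np.hstack(B),alpha=2)
cv2.imwrite('pics/v2.png',d[:,:,::-1])
E
```

```text
[462.12047071 247.87710764] [342.56211829 180.48056486]
[456.27685808 250.34548939] [342.2756591  191.58002505]
```

View pics/v2.png

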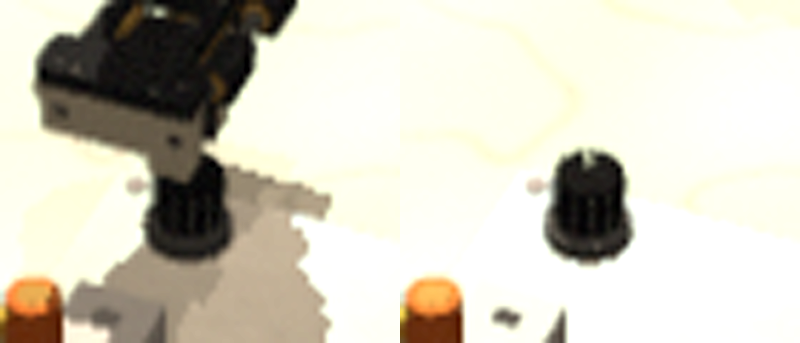

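```bash
python3 - <<'E'
from h import *
f=np.load('/tmp/s1.png.npz');f0=np.load('/tmp/side0.png.npz');T=np.array(calibration('side')['T'])
o=T[:3,3]
for nm,D in(('now',f['d']),('before',f0['d'])):
  for v in range(166,198,3):
    out=[]
    for u in (336,339,342,345,348):
        _,r=ray('side',u,v); out.append(tuple((o+r*D[v,u]).round(3)))
    print(nm,v,*out)
E
```

```text
now 166 (np.float64(0.536), np.float64(-0.14), np.float64(0.178)) (np.float64(0.528), np.float64(-0.141), np.float64(0.178)) (np.float64(0.521), np.float64(-0.146), np.float64(0.175)) (np.float64(0.513), np.float64(-0.147), np.float64(0.175)) (np.float64(0.509), np.float64(-0.186), np.float64(0.146))
now 169 (np.float64(0.535), np.float64(-0.137), np.float64(0.171)) (np.float64(0.527), np.float64(-0.136), np.float64(0.172)) (np.float64(0.52), np.float64(-0.134), np.float64(0.175)) (np.float64(0.513), np.float64(-0.148), np.float64(0.165)) (np.float64(0.514), np.float64(-0.248), np.float64(0.088))
now 172 (np.float64(0.536), np.float64(-0.142), np.float64(0.157)) (np.float64(0.528), np.float64(-0.138), np.float64(0.161)) (np.float64(0.519), np.float64(-0.135), np.float64(0.165)) (np.float64(0.523), np.float64(-0.248), np.float64(0.077)) (np.float64(0.514), np.float64(-0.248), np.float64(0.077))
now 175 (np.float64(0.536), np.float64(-0.145), np.float64(0.145)) (np.float64(0.528), np.float64(-0.144), np.float64(0.147)) (np.float64(0.52), np.float64(-0.142), np.float64(0.15)) (np.float6
[... 4876 characters left out ...]
t64(-0.224), np.float64(0.029)) (np.float64(0.511), np.float64(-0.233), np.float64(0.023))
before 193 (np.float64(0.545), np.float64(-0.219), np.float64(0.019)) (np.float64(0.536), np.float64(-0.218), np.float64(0.021)) (np.float64(0.526), np.float64(-0.214), np.float64(0.026)) (np.float64(0.518), np.float64(-0.22), np.float64(0.021)) (np.float64(0.51), np.float64(-0.226), np.float64(0.017))
before 196 (np.float64(0.544), np.float64(-0.214), np.float64(0.012)) (np.float64(0.535), np.float64(-0.215), np.float64(0.013)) (np.float64(0.527), np.float64(-0.217), np.float64(0.011)) (np.float64(0.518), np.float64(-0.218), np.float64(0.012)) (np.float64(0.509), np.float64(-0.219), np.float64(0.012))
```

```bash
python3 - <<'E'
from h import *
T=np.array(calibration('side')['T']);K=np.array(calibration('side')['mtx'])
def cloud(f):
    D=np.load('/tmp/'+f+'.npz')['d'];v,u=np.mgrid[:480,:640]
    r=np.stack([u,v,np.ones_like(u)],-1)@np.linalg.inv(K).T*D[...,None]; r[...,1:]*=-1
    return r@T[:3,:3].T+T[:3,3],D
for f,c in(('side0.png',(.2318,-.6334)),('s1.png',(.5287,-.2365))):
    P,D=cloud(f); m=(D>0)&(np.hypot(P[...,0]-c[0],P[...,1]-c[1])<.12)
    Q=P[m]; print(f,proj('side',(*c,.19 if f[1]=='i' else .03)))
    for lo in np.arange(0,.30,.02):
        q=Q[(Q[:,2]>=lo)&(Q[:,2]<lo+.02)]
        if len(q): print(lo.round(2),len(q),q.min(0).round(3),q.max(0).round(3))
print(ctrl.grip_point_offset,[x for x in dir(ctrl) if x[0]!='_'])
E
```

```text
side0.png [449.85465198  77.3714319 ]
0.0 1530 [ 0.112 -0.753  0.   ] [ 0.352 -0.514  0.008]
0.22 60 [ 0.201 -0.689  0.226] [ 0.263 -0.571  0.24 ]
0.24 106 [ 0.201 -0.689  0.24 ] [ 0.264 -0.569  0.26 ]
0.26 103 [ 0.201 -0.688  0.261] [ 0.265 -0.566  0.279]
0.28 109 [ 0.168 -0.706  0.28 ] [ 0.298 -0.535  0.3  ]
s1.png [342.16320855 186.84446559]
0.0 2089 [ 0.41  -0.355  0.   ] [ 0.648 -0.119  0.02 ]
0.02 134 [ 0.506 -0.25   0.02 ] [ 0.572 -0.117  0.04 ]
0.04 227 [ 0.51  -0.251  0.04 ] [ 0.577 -0.119  0.059]
0.06 30 [ 0.512 -0.259  0.071] [ 0.544 -0.206  0.08 ]
0.08 13 [ 0.514 -0.249  0.081] [ 0.544 -0.207  0.089]
0.12 57 [ 0.469 -0.315  0.131] [ 0.589 -0.141  0.14 ]
0.14 427 [ 0.469 -0.315  0.14 ] [ 0.59  -0.138  0.16 ]
0.16 675 [ 0.467 -0.326  0.16 ] [ 0.59  -0.132  0.18 ]
0.18 175 [ 0.47  -0.305  0.18 ] [ 0.584 -0.133  0.2  ]
0.2 131 [ 0.501 -0.245  0.2  ] [ 0.555 -0.212  0.22 ]
0.22 134 [ 0.481 -0.275  0.22 ] [ 0.57  -0.197  0.24 ]
0.24 153 [ 0.492 -0.241  0.24 ] [ 0.566 -0.196  0.259]
0.26 183 [ 0.483 -0.237  0.261] [ 0.557 -0.188  0.28 ]
0.28 172 [ 0.484 -0.234  0.28 ] [ 0.545 -0.187  0.3  ]
0.0188 ['PlanningError', 'grip_point_offset']
```

The depth data shows the fingertips about 36–40 mm above the reported TCP. The picture agrees, with the fingers above the knob and nothing between them. I'll open, go down step by step while watching the force, then check with the camera.

move_arm:
  commands:
    - [[0,0,0,0],[0,0,0,0],[0,0,0,0],[0,0,0,0],[0,0,0,0]]
  jaw: 6

```text
clock: 3.9
tool_pos: [0.5286, -0.2365, 0.0305]
orientation: [96.3, 90.0, 170.9]
force: [-0.1, 0.3, -0.3]
opening: 0.0549
```

move_arm:
  commands:
    - [[0.8,0,0,0],[0.8,0,0,0],[0.7,0,0,0],[0.7,0,0,0],[0,0,0,0]]

```text
clock: 4.4
tool_pos: [0.5276, -0.2364, -0.0009]
orientation: [96.6, 89.9, 171.1]
force: [0.3, -0.1, 0.0]
opening: 0.0597
```

```bash
cat > cl.py <<'E'
from h import *
import sys
T=np.array(calibration('side')['T']);K=np.array(calibration('side')['mtx'])
a,D=save('side',sys.argv[1]+'.png');v,u=np.mgrid[:480,:640]
r=np.stack([u,v,np.ones_like(u)],-1)@np.linalg.inv(K).T*D[...,None]; r[...,1:]*=-1
P=r@T[:3,:3].T+T[:3,3]
c=get_obs()['tool_pos'];Q=P[(D>0)&(np.hypot(P[...,0]-c[0],P[...,1]-c[1])<.11)]
print(get_obs()['tool_pos'],get_obs()['opening'])
for lo in np.arange(.02,.16,.01):
    q=Q[(Q[:,2]>=lo)&(Q[:,2]<lo+.01)]
    if len(q): print(lo.round(2),len(q),q.min(0).round(3),q.max(0).round(3))
E
python3 cl.py s2;python3 st.py
```

```text
[ 5.28128941e-01 -2.36481513e-01 -2.51634101e-04] 0.06009041111131021
0.02 47 [ 0.506 -0.254  0.02 ] [ 0.536 -0.128  0.029]
0.03 38 [ 0.51  -0.271  0.03 ] [ 0.562 -0.134  0.04 ]
0.04 130 [ 0.507 -0.273  0.04 ] [ 0.577 -0.127  0.05 ]
0.05 32 [ 0.512 -0.235  0.05 ] [ 0.55  -0.191  0.06 ]
0.06 11 [ 0.508 -0.275  0.061] [ 0.55  -0.189  0.065]
0.07 3 [ 0.516 -0.267  0.073] [ 0.519 -0.265  0.078]
0.08 9 [ 0.511 -0.27   0.081] [ 0.519 -0.259  0.09 ]
0.09 5 [ 0.506 -0.273  0.091] [ 0.511 -0.265  0.099]
0.1 65 [ 0.469 -0.307  0.1  ] [ 0.586 -0.143  0.11 ]
0.11 172 [ 0.469 -0.312  0.11 ] [ 0.589 -0.139  0.12 ]
0.12 210 [ 0.468 -0.312  0.12 ] [ 0.59  -0.137  0.13 ]
0.13 120 [ 0.466 -0.319  0.13 ] [ 0.591 -0.135  0.14 ]
0.14 509 [ 0.468 -0.321  0.14 ] [ 0.591 -0.131  0.15 ]
0.15 74 [ 0.492 -0.28   0.15 ] [ 0.555 -0.158  0.16 ]
0.16 72 [ 0.5   -0.246  0.16 ] [ 0.552 -0.21   0.17 ]
t 4.45 tcp [ 5.281e-01 -2.365e-01 -3.000e-04] open 0.06009041111131021 F [-0.12  0.15 -0.21] M [-0.02 -0.04  0.04] j [  -4.8   22.6  -24.5   -0.   -43.  -100.7]
[[-0.001 -0.964  0.266]
 [ 0.     0.266  0.964]
 [-1.     0.001 -0.   ]]
zang 74.57
```

move_arm:
  commands:
    - [[0.5,0,0,0],[0,0,0,0]]

```text
clock: 4.65
tool_pos: [0.5284, -0.2365, -0.0049]
orientation: [89.8, 90.0, 164.3]
force: [0.2, 0.7, 0.5]
opening: 0.0599
```

move_arm:
  commands:
    - [[0,0,0,0],[0,0,0,0],[0,0,0,0],[0,0,0,0],[0,0,0,0]]
  jaw: 2.5

```text
clock: 5.15
tool_pos: [0.5282, -0.2383, -0.0041]
orientation: [175.8, 89.9, -109.6]
force: [-2.1, -11.3, -0.1]
opening: 0.0352
```

move_arm:
  commands:
    - [[0,0,-0.2,0],[0,0,0,-0.12],[0,0,0,-0.12],[0,0,0,-0.12],[0,0,0,-0.12],[0,0,0,-0.12],[0,0,0,-0.12],[0,0,0,-0.12]]

```text
clock: 5.95
tool_pos: [0.528, -0.2381, -0.0041]
orientation: [-36.8, 90.0, 86.2]
force: [-1.3, 2.8, 3.0]
opening: 0.0353
```

```bash
python3 st.py; python3 - <<'E'
from g import *
b0=np.load('/tmp/side0.png.npz')['a'];b,_=save('side','s3.png')
im=np.hstack([cv2.resize(x[195:245,360:420],(400,333),interpolation=cv2.INTER_CUBIC) for x in(b0,b)])
cv2.imwrite('pics/v3.png',cv2.convertScaleAbs(im,alpha=1.6)[:,:,::-1])
print(proj('side',(.3863,-.1414,.024)))
E
```

```text
t 5.95 tcp [ 0.528  -0.2381 -0.0041] open 0.03534480955910031 F [-1.32  2.84  2.95] M [ 1.1   0.55 -0.04] j [ -5.   22.9 -24.7  -0.  -42.4 -52. ]
[[ 0.    -0.839 -0.544]
 [ 0.    -0.544  0.839]
 [-1.    -0.     0.   ]]
zang 122.98
[389.27738716 215.29462196]
```

View pics/v3.png

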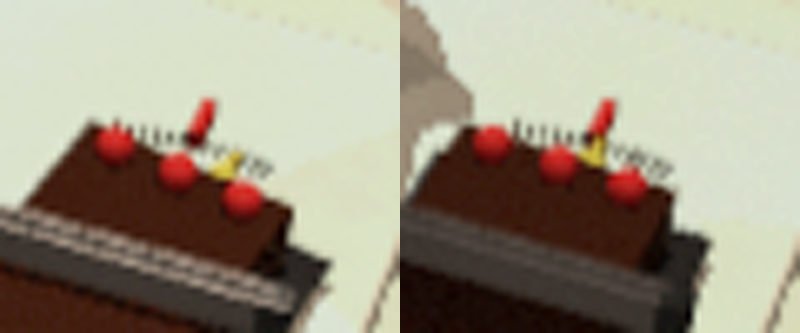

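```bash
cat > pt.py <<'E'
from g import *
o=np.array([.4806,-.0315]);th=np.radians(-15.4);R=np.array([[np.cos(th),-np.sin(th)],[np.sin(th),np.cos(th)]])
def pt(name,a,x0,x1,y0,y1,show=True):
    c=cv2.resize(a[y0:y1,x0:x1],None,fx=4,fy=4,interpolation=cv2.INTER_CUBIC)
    h=cv2.cvtColor(c,cv2.COLOR_RGB2HSV).astype(int);H,S,V=h[...,0],h[...,1],h[...,2]
    for nm,m in(('gold',(H>20)&(H<35)&(S>100)&(V>70)),('red',((H<8)|(H>172))&(S>110)&(V>60))):
        n,l,s,ce=cv2.connectedComponentsWithStats(m.astype(np.uint8))
        for i in range(1,n):
            if s[i,4]<25: continue
            ys,xs=np.nonzero(l==i);G=np.array([R.T@(onz(name,x0+(x-1.5)/4,y0+(y-1.5)/4,.024)[:2]-o) for x,y in zip(xs,ys)])*1000
            e=G[:,1]; print(nm,s[i,4],'mean',G.mean(0).round(1),'y range',e.min().round(1),e.max().round(1),'x at -y end',G[e<e.min()+2,0].mean().round(1),'x at +y end',G[e>e.max()-2,0].mean().round(1))
E
python3 - <<'E'
from pt import *
for f in('side0','s3'): print(f);pt('side',np.load('/tmp/%s.png.npz'%f)['a'],375,405,205,225)
print('top0');pt('top',np.load('/tmp/top0.png.npz')['a'],393,430,308,328)
E
```

```text
side0
gold 188 mean [ -78.  -119.4] y range -129.5 -111.6 x at -y end -79.3 x at +y end -76.3
red 220 mean [ -60.  -142.5] y range -154.9 -131.6 x at -y end -59.2 x at +y end -60.4
red 355 mean [ -31.6 -115.2] y range -125.0 -105.8 x at -y end -30.3 x at +y end -31.5
red 386 mean [ -60.  -110.1] y range -120.8 -100.7 x at -y end -59.3 x at +y end -60.5
red 223 mean [ -87.6 -108. ] y range -113.7 -101.0 x at -y end -87.9 x at +y end -83.2
s3
gold 184 mean [ -63.3 -121.8] y range -130.9 -114.7 x at -y end -63.4 x at +y end -64.4
red 208 mean [ -59.9 -143.2] y range -154.9 -131.6 x at -y end -59.2 x at +y end -58.1
red 96 mean [ -27.2 -113.9] y range -120.6 -106.3 x at -y end -24.1 x at +y end -28.2
red 366 mean [ -51.  -111.1] y range -121.1 -101.7 x at -y end -49.5 x at +y end -51.5
red 374 mean [ -80.9 -109.8] y range -120.5 -100.2 x at -y end -81.1 x at +y end -80.7
top0Traceback (most recent call last):
  File "<stdin>", line 3, in <module>
  File "pt.py", line 10, in pt
    ys,xs=np.nonzero(l==i);G=np.array([R.T@(onz(name,x0+(x-1.5)/4,y0+(y-1.5)/4,.024)[:2]-o) for x,y in zip(xs,ys)])*1000
                                            ~~~^^^^^^^^^^^^^^^^^^^^^^^^^^^^^^^^^^^^^
  File "h.py", line 8, in onz
    o,d=ray(name,u,v);return o+d*(z-o[2])/d[2]
        ~~~^^^^^^^^^^
  File "h.py", line 4, in ray
    c=calibration(name);K=np.array(c['mtx']);T=np.array(c['T'])
ValueError: time passes only in moves, steps and waits
```

move_arm:
  commands:
    - [[0,0,0,-0.09],[0,0,0,-0.09],[0,0,0,0]]

```text
clock: 6.3
tool_pos: [0.528, -0.238, -0.0042]
orientation: [-15.5, 90.0, 117.5]
force: [-1.8, 4.3, 5.1]
opening: 0.0352
```

```bash
sed -i 's/^def ray/_C={}\n_cal=calibration\ndef calibration(n):\n    if n not in _C:_C[n]=_cal(n)\n    return _C[n]\ndef ray/' h.py; python3 st.py; python3 - <<'E'
from pt import *
a,_=save('side','s4.png');pt('side',a,375,405,205,225)
print('top0');pt('top',np.load('/tmp/top0.png.npz')['a'],393,430,308,328)
E
```

```text
t 6.3 tcp [ 0.528  -0.238  -0.0042] open 0.03524315476664104 F [-1.77  4.31  5.08] M [1.6  0.87 0.02] j [ -4.9  22.9 -24.7  -0.  -42.4 -42.1]
[[-0.    -0.732 -0.682]
 [ 0.    -0.682  0.732]
 [-1.    -0.     0.   ]]
zang 132.98
gold 167 mean [ -60.4 -122.2] y range -130.9 -114.8 x at -y end -59.4 x at +y end -61.7
red 203 mean [ -60.  -143.5] y range -154.9 -133.2 x at -y end -59.2 x at +y end -60.7
red 40 mean [ -26.7 -112.7] y range -116.8 -108.1 x at -y end -25.6 x at +y end -27.5
red 358 mean [ -49.2 -111. ] y range -121.4 -101.8 x at -y end -48.4 x at +y end -49.5
red 377 mean [ -79.1 -110.6] y range -121.2 -100.5 x at -y end -79.5 x at +y end -81.1
top0
gold 876 mean [ -77.2 -100.4] y range -120.2 -85.9 x at -y end -80.1 x at +y end -75.8
red 358 mean [ -60.  -139.6] y range -150.8 -130.4 x at -y end -60.1 x at +y end -60.2
```

move_arm:
  commands:
    - [[0,0,0,0],[0,0,0,0],[0,0,0,0],[0,0,0,0]]
  jaw: 6

```text
clock: 6.75
tool_pos: [0.5281, -0.2385, -0.0046]
orientation: [128.9, 90.0, -98.2]
force: [0.0, -0.3, -1.1]
opening: 0.0587
```

move_arm:
  commands:
    - [[-1.5,0,0,0],[-3,0,0,0],[-4,0,0,0],[-4,0,0,0],[-2,0,0,0],[0,0,0,0]]

```text
clock: 7.35
tool_pos: [0.5303, -0.2391, 0.1444]
orientation: [-145.4, 89.6, -12.4]
force: [-0.4, -0.1, 0.1]
opening: 0.0604
```

```bash
python3 st.py .577 -.0581 .14; python3 - <<'E'
from pt import *
a,_=save('side','s5.png');pt('side',a,375,405,205,225)
E
```

```text
t 7.35 tcp [ 0.5303 -0.2391  0.1444] open 0.06038792293801893 F [-0.38 -0.11  0.12] M [ 0.04  0.01 -0.05] j [ -5.   13.5 -15.4   0.1 -60.7 -42. ]
[[ 0.006 -0.731 -0.682]
 [-0.001 -0.682  0.731]
 [-1.    -0.004 -0.005]]
zang 133.01
local cm to target [  0.44 -15.76  10.05]
gold 161 mean [ -60.4 -122.2] y range -130.9 -115.1 x at -y end -59.2 x at +y end -61.8
red 202 mean [ -60.  -143.5] y range -154.9 -133.5 x at -y end -59.2 x at +y end -60.6
red 42 mean [ -26.4 -113.2] y range -118.5 -108.1 x at -y end -24.3 x at +y end -27.4
red 346 mean [ -49.2 -111.2] y range -121.7 -102.1 x at -y end -48.4 x at +y end -49.9
red 364 mean [ -79.1 -110.9] y range -121.2 -101.6 x at -y end -79.5 x at +y end -80.1
```

move_arm:
  commands:
    - [[0,0,0,0.145],[0,0,0,0.145],[0,0,0,0.145],[0,0,0,0.145],[0,0,0,0.145],[0,0,0,0.145],[0,0,0,0.15],[0,0,0,0]]
  jaw: 5

```text
clock: 8.2
tool_pos: [0.5273, -0.2383, 0.1391]
orientation: [93.0, 89.9, 167.4]
force: [-1.1, -0.4, -0.8]
opening: 0.0501
```

move_arm:
  commands:
    - [[0,0,3.1,0],[0,0,3.1,0],[0,0,3.1,0],[0,0,3.1,0],[0,0,3.1,0],[0,0,3,0],[0,0,0,0],[0,0,0,0]]

```text
clock: 9.0
tool_pos: [0.5769, -0.0596, 0.1397]
orientation: [114.4, 89.9, -170.8]
force: [-0.8, -1.2, 0.5]
opening: 0.05
```

```bash
python3 st.py .577 -.060 .06; python3 - <<'E'
from pt import *
b,_=save('side','s6.png');a,_=save('top','t6.png')
im=np.hstack([cv2.resize(b[150:270,260:420],(400,300),interpolation=cv2.INTER_CUBIC),cv2.resize(a[170:350,300:540],(400,300))])
cv2.imwrite('pics/v4.png',cv2.convertScaleAbs(im,alpha=1.6)[:,:,::-1])
E
```

```text
t 9.0 tcp [ 0.5769 -0.0596  0.1397] open 0.04995590040063761 F [-0.8  -1.15  0.55] M [-0.1   0.01 -0.02] j [  13.4   13.9  -15.6   -0.   -60.6 -118.6]
[[-0.002 -0.965  0.261]
 [-0.     0.261  0.965]
 [-1.     0.001 -0.001]]
zang 74.85
local cm to target [ 7.97 -0.03 -0.04]
```

View pics/v4.png

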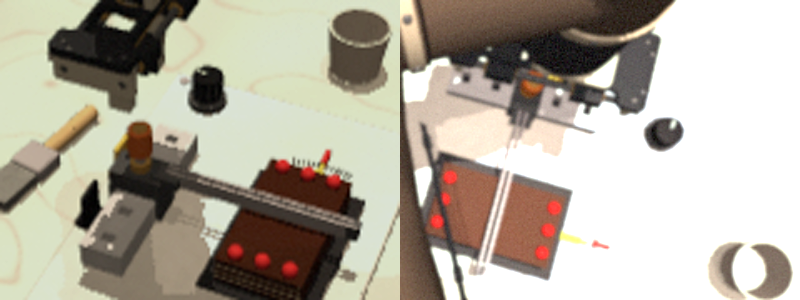

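The side view has the gripper above and beside the plunger (140,135 in the crop). In the top view the pointer at (570,240) lines up with the red mark at (600,245). Descending now.

move_arm:
  commands:
    - [[2.5,0,0,0],[2,0,0,0],[2,0,0,0],[1,0,0,0],[0.7,0,0,0],[0,0,0,0]]

```text
clock: 9.7
tool_pos: [0.5769, -0.0606, 0.058]
orientation: [119.3, 89.9, -166.1]
force: [-0.5, -0.8, -0.0]
opening: 0.0498
```

move_arm:
  commands:
    - [[0,0,0,0],[0,0,0,0],[0,0,0,0],[0,0,0,0],[0,0,0,0]]
  jaw: 1.5

```text
clock: 10.2
tool_pos: [0.5777, -0.06, 0.0589]
orientation: [-66.1, 90.0, 8.5]
force: [0.3, -0.7, 0.4]
opening: 0.0251
```

```bash
python3 st.py;python3 cl.py s7
```

```text
t 10.2 tcp [ 0.5777 -0.06    0.0589] open 0.025057862253626398 F [ 0.29 -0.66  0.37] M [-0.03 -0.13 -0.03] j [  13.4   18.5  -21.1    0.   -50.4 -118.8]
[[ 0.001 -0.964  0.266]
 [ 0.     0.266  0.964]
 [-1.    -0.001  0.   ]]
zang 74.59
[ 0.5776471  -0.06000502  0.05886116] 0.02554825481294548
0.02 191 [ 0.47  -0.149  0.02 ] [0.64  0.042 0.03 ]
0.03 197 [ 0.476 -0.148  0.03 ] [0.634 0.045 0.04 ]
0.04 649 [ 0.529 -0.16   0.04 ] [0.633 0.044 0.05 ]
0.05 90 [ 0.549 -0.052  0.05 ] [ 0.633 -0.013  0.06 ]
0.06 134 [ 0.474 -0.076  0.06 ] [ 0.625 -0.026  0.07 ]
0.07 281 [ 0.472 -0.071  0.07 ] [ 0.609 -0.025  0.08 ]
0.08 67 [ 0.475 -0.061  0.08 ] [ 0.577 -0.025  0.086]
0.09 9 [ 0.565 -0.074  0.094] [ 0.573 -0.044  0.098]
0.1 24 [ 0.561 -0.083  0.1  ] [ 0.576 -0.03   0.11 ]
0.11 19 [ 0.564 -0.057  0.11 ] [ 0.574 -0.033  0.119]
0.12 10 [ 0.566 -0.053  0.121] [ 0.574 -0.035  0.128]
0.13 2 [ 0.572 -0.04   0.13 ] [ 0.574 -0.036  0.131]
0.15 4 [ 0.559 -0.08   0.157] [ 0.583 -0.074  0.16 ]
0.16 103 [ 0.519 -0.136  0.162] [0.638 0.037 0.17 ]
```

move_arm:
  commands:
    - [[0,0,0,0],[-0.3,0,0,0],[-0.4,0,0,0],[-0.4,0,0,0],[-0.3,0,0,0],[0,0,0,0],[0,0,0,0]]
  jaw: 0.5

```text
clock: 10.95
tool_pos: [0.5775, -0.06, 0.0724]
orientation: [-44.9, 90.0, 29.6]
force: [4.6, -0.9, -6.0]
opening: 0.0255
```

```bash
python3 st.py;python3 - <<'E'
from h import *
b,_=save('side','s8.png');f=np.load('/tmp/s7.png.npz')['a']
im=np.hstack([cv2.resize(x[190:270,280:360],(400,400),interpolation=cv2.INTER_CUBIC) for x in(f,b)])
cv2.imwrite('pics/v5.png',cv2.convertScaleAbs(im,alpha=2)[:,:,::-1])
E
```

```text
t 10.95 tcp [ 0.5775 -0.06    0.0724] open 0.02548346801167727 F [ 4.55 -0.89 -5.96] M [-0.07 -1.62  0.05] j [  13.4   17.6  -20.3   -0.   -52.1 -118.8]
[[ 0.    -0.964  0.266]
 [ 0.     0.266  0.964]
 [-1.    -0.     0.   ]]
zang 74.57
```

View pics/v5.png

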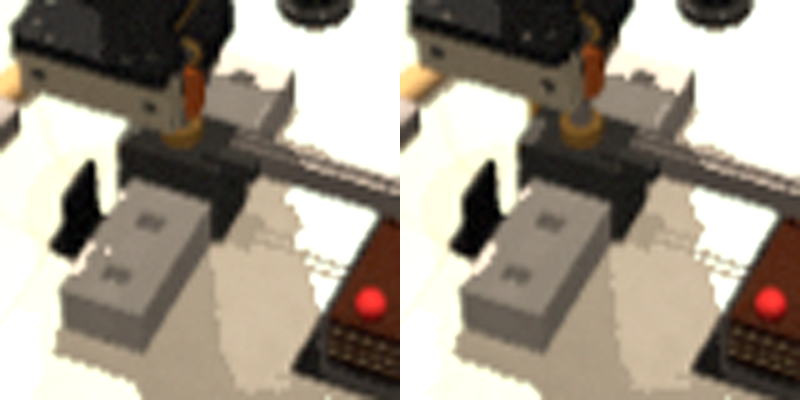

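The plunger knob rises with the gripper, with the gold collar exposed at (580,125). The 6 N pull matches about 12 mm of lift. Now sliding 40 mm to -y.

move_arm:
  commands:
    - [[0,0,-0.4,0],[0,0,-0.6,0],[0,0,-0.6,0],[0,0,-0.6,0],[0,0,-0.6,0],[0,0,-0.6,0],[0,0,-0.6,0],[0,0,0,0]]

```text
clock: 11.8
tool_pos: [0.5664, -0.1, 0.0726]
orientation: [-164.7, 90.0, -90.2]
force: [5.0, -2.9, -7.5]
opening: 0.0252
```

```bash
python3 st.py .5668 -.0986 .0724
```

```text
t 11.8 tcp [ 0.5664 -0.1     0.0726] open 0.02524081507240435 F [ 5.01 -2.95 -7.52] M [-1.07 -1.86  0.01] j [   9.5   17.1  -21.     0.   -51.9 -115. ]
[[-0.    -0.964  0.267]
 [-0.001  0.267  0.964]
 [-1.    -0.    -0.001]]
zang 74.54
local cm to target [0.02 0.   0.14]
```

move_arm:
  commands:
    - [[0,0,0,0],[0,0,0,0]]

```text
clock: 12.0
tool_pos: [0.5665, -0.0998, 0.0727]
orientation: [-171.8, 90.0, -97.3]
force: [4.9, -3.3, -7.5]
opening: 0.0252
```

```bash
python3 st.py .5668 -.0986 .0724; python3 - <<'E'
from h import *
b,_=save('side','s9.png');f=np.load('/tmp/s8.png.npz')['a']
im=np.hstack([cv2.resize(x[190:270,280:360],(400,400),interpolation=cv2.INTER_CUBIC) for x in(f,b)])
cv2.imwrite('pics/v6.png',cv2.convertScaleAbs(im,alpha=2)[:,:,::-1])
K=np.array(calibration('side')['mtx']);T=np.array(calibration('side')['T'])
v,u=np.mgrid[:480,:640]
o=np.array([.4806,-.0315]);th=np.radians(-15.4);R=np.array([[np.cos(th),-np.sin(th)],[np.sin(th),np.cos(th)]])
for n in('s7','s8','s9'):
    D=np.load('/tmp/%s.png.npz'%n)['d'];r=np.stack([u,v,np.ones_like(u)],-1)@np.linalg.inv(K).T*D[...,None]; r[...,1:]*=-1
    P=r@T[:3,:3].T+T[:3,3];G=(P[...,:2]-o)@R
    m=(D>0)&(P[...,2]>.047)&(P[...,2]<.064)&(G[...,0]>.078)&(G[...,0]<.125)&(abs(G[...,1])<.1)
    print(n,'+y face',m.sum(),np.median(G[m][:,1]).round(4),np.percentile(G[m][:,1],[25,75]).round(4))
E
```

```text
t 12.0 tcp [ 0.5665 -0.0998  0.0727] open 0.02523833158929661 F [ 4.92 -3.31 -7.5 ] M [-1.05 -1.88 -0.04] j [   9.5   17.1  -21.     0.   -51.9 -115. ]
[[-0.    -0.964  0.266]
 [-0.001  0.266  0.964]
 [-1.    -0.    -0.001]]
zang 74.55
local cm to target [0.03 0.   0.12]
s7 +y face 76 0.0159 [0.015  0.0165]
s8 +y face 70 0.0156 [0.0148 0.0167]
s9 +y face 75 -0.0253 [-0.0263 -0.0244]
```

View pics/v6.png

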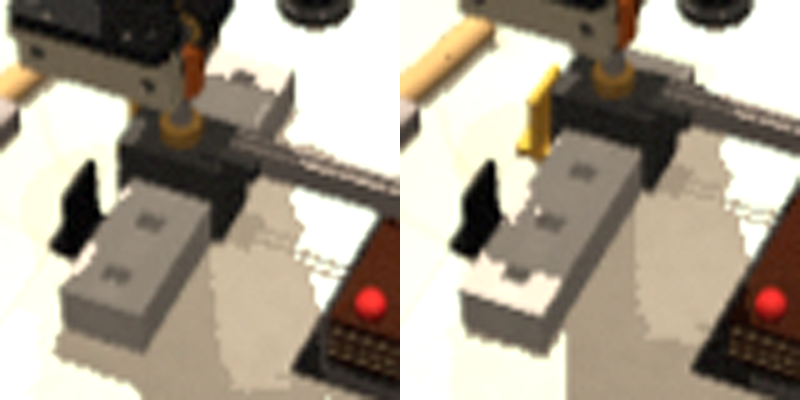

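The carriage slid about 41 mm and now sits beside the gold ticket (at (540,110) in the crop). I'll go back 1 mm, then lower.

move_arm:
  commands:
    - [[0,0,0.1,0],[0,0,0,0],[0.4,0,0,0],[0.3,0,0,0],[0.3,0,0,0],[0.2,0,0,0],[0.2,0,0,0],[0,0,0,0]]

```text
clock: 12.85
tool_pos: [0.5671, -0.0978, 0.0586]
orientation: [-109.5, 90.0, -34.9]
force: [2.6, -2.7, 0.2]
opening: 0.0255
```

```bash
python3 st.py .5668 -.0986 .0589
```

```text
t 12.85 tcp [ 0.5671 -0.0978  0.0586] open 0.02550569313737288 F [ 2.62 -2.74  0.2 ] M [-0.9  -1.15  0.02] j [   9.7   18.1  -21.8    0.   -50.1 -115.1]
[[ 0.    -0.964  0.266]
 [-0.     0.266  0.964]
 [-1.    -0.    -0.   ]]
zang 74.58
local cm to target [-0.03  0.01 -0.09]
```

move_arm:
  commands:
    - [[0.2,0,0,0],[0.2,0,0,0],[0.2,0,0,0],[0,0,0,0],[0,0,0,0]]

```text
clock: 13.35
tool_pos: [0.5674, -0.0977, 0.0538]
orientation: [-88.4, 89.9, -13.8]
force: [-1.1, 0.4, 10.8]
opening: 0.0253
```

```bash
python3 st.py
```

```text
t 13.35 tcp [ 0.5674 -0.0977  0.0538] open 0.02530614231946167 F [-1.09  0.36 10.82] M [-0.48  0.35  0.01] j [   9.7   18.4  -22.1    0.   -49.5 -115.1]
[[ 0.001 -0.964  0.265]
 [-0.     0.265  0.964]
 [-1.    -0.001  0.   ]]
zang 74.61
```

move_arm:
  commands:
    - [[0.15,0,0,0],[0.1,0,0,0],[0,0,0,0],[0,0,0,0]]

```text
clock: 13.75
tool_pos: [0.5677, -0.0978, 0.0536]
orientation: [-90.1, 89.9, -15.4]
force: [-7.3, 1.6, 28.6]
opening: 0.0255
```

```bash
python3 st.py; python3 - <<'E'
from pt import *
b,_=save('side','s10.png');pt('side',b,375,405,205,225)
f=np.load('/tmp/s7.png.npz')['a']
im=np.hstack([cv2.resize(f[200:240,290:340],(400,320),interpolation=cv2.INTER_CUBIC),cv2.resize(b[190:230,298:348],(400,320),interpolation=cv2.INTER_CUBIC)])
cv2.imwrite('pics/v7.png',cv2.convertScaleAbs(im,alpha=2)[:,:,::-1])
K=np.array(calibration('side')['mtx']);T=np.array(calibration('side')['T'])
v,u=np.mgrid[:480,:640]
for n in('s7','s10'):
    D=np.load('/tmp/%s.png.npz'%n)['d'];r=np.stack([u,v,np.ones_like(u)],-1)@np.linalg.inv(K).T*D[...,None]; r[...,1:]*=-1
    P=r@T[:3,:3].T+T[:3,3];G=(P[...,:2]-o)@R
    m=(D>0)&(P[...,2]>.047)&(P[...,2]<.064)&(G[...,0]>.078)&(G[...,0]<.125)&(abs(G[...,1])<.1)
    print(n,'+y face',m.sum(),G[m][:,1].mean().round(4),np.median(G[m][:,1]).round(4))
    a=np.load('/tmp/%s.png.npz'%n)['a'];h=cv2.cvtColor(a,cv2.COLOR_RGB2HSV)
    mm=(h[...,0]>4)&(h[...,0]<19)&(h[...,1]>150)&(P[...,2]>.08)&(P[...,2]<.14)&(abs(G[...,0]-.1)<.03)&(D>0)
    if mm.any(): print('orange z',mm.sum(),np.percentile(P[mm][:,2],[1,20,50,99]).round(4))
E
```

```text
t 13.75 tcp [ 0.5677 -0.0978  0.0536] open 0.02549601949215133 F [-7.28  1.58 28.55] M [ 0.52  2.89 -0.06] j [ 9.700e+00  1.840e+01 -2.220e+01  1.000e-01 -4.930e+01 -1.151e+02]
[[ 0.003 -0.964  0.265]
 [-0.001  0.265  0.964]
 [-1.    -0.003 -0.   ]]
zang 74.65
gold 164 mean [ -60.4 -122.4] y range -130.9 -115.1 x at -y end -59.2 x at +y end -62.1
red 201 mean [ -60.  -143.5] y range -154.9 -133.2 x at -y end -59.2 x at +y end -60.8
red 56 mean [ -27.3 -111.7] y range -116.8 -106.3 x at -y end -25.8 x at +y end -28.8
red 332 mean [ -49.5 -111.8] y range -121.4 -104.0 x at -y end -48.4 x at +y end -50.1
red 345 mean [ -79.1 -111.7] y range -121.2 -103.5 x at -y end -79.5 x at +y end -76.8
s7 +y face 76 0.0174 0.0159
orange z 40 [0.0809 0.0966 0.1067 0.1238]
s10 +y face 76 -0.0242 -0.0231
orange z 42 [0.0805 0.0922 0.1031 0.1196]
```

View pics/v7.png

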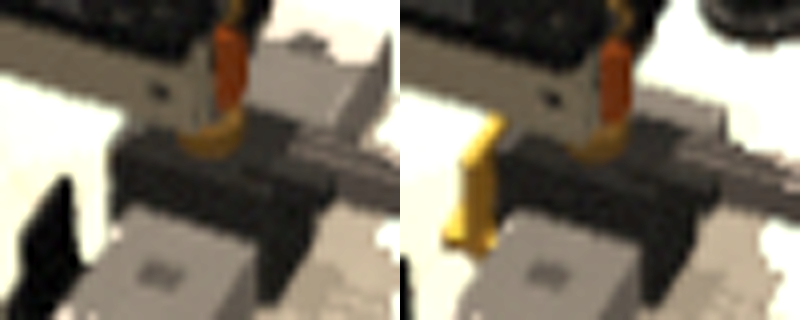

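move_arm:
  commands:
    - [[-0.1,0,0,0],[0,0,0,0],[0,0,0,0],[0,0,0,0],[0,0,0,0]]

```text
clock: 14.3
tool_pos: [0.5675, -0.0978, 0.0537]
orientation: [-88.3, 89.9, -13.6]
force: [-4.8, -0.2, 22.7]
opening: 0.0252
```

```bash
python3 st.py|head -1; python3 - <<'E'
from pt import *
b,_=save('side','s11.png');pt('side',b,375,405,205,225)
f=np.load('/tmp/side0.png.npz')['a']
for n,sl in(('jar',np.s_[305:365,280:340]),('cup',np.s_[150:190,385:425]),('brush',np.s_[185:240,245:292])): print(n,np.abs(f[sl].astype(int)-b[sl]).mean().round(1))
E
```

```text
t 14.3 tcp [ 0.5675 -0.0978  0.0537] open 0.025240947104941198 F [-4.76 -0.18 22.66] M [ 0.18  1.89 -0.04] j [ 9.700e+00  1.840e+01 -2.220e+01  1.000e-01 -4.940e+01 -1.151e+02]
gold 164 mean [ -60.3 -122.4] y range -130.9 -114.8 x at -y end -59.2 x at +y end -62.1
red 201 mean [ -60.  -143.5] y range -154.9 -133.2 x at -y end -59.2 x at +y end -61.0
red 56 mean [ -27.2 -111.7] y range -116.8 -106.3 x at -y end -25.8 x at +y end -28.5
red 333 mean [ -49.6 -111.8] y range -121.7 -104.0 x at -y end -48.4 x at +y end -49.9
red 344 mean [ -79.1 -111.7] y range -121.2 -103.5 x at -y end -79.5 x at +y end -76.7
jar 7.7
cup 23.5
brush 1.8
```

```bash
python3 -c "
from plant import close_job;print(close_job())"
```

```text
the job is handed in; nothing more can be done
None
```

I did all the steps in the order asked and handed the job in at about 14.3 s. The gripper was still holding the orange knob and pressing it down.

- **Trim knob:** I turned it about 1.02 rad counterclockwise. In the last side picture the pointer tip was within about 1 mm of the red mark (x -59 to -60 mm against -60 mm).
- **Lock plunger and guide:** I pulled the plunger up about 14 mm and slid the guide to the hole beside the gold ticket holder, on the -y side. The slide overshot by about 1 mm, so I moved it back; the gripper ended 39 mm from where it started.
- **Pin in the hole:** The upward force dropped to about zero at rest height, so the pin had entered the hole. I then pressed until it stopped hard. I held it there with about 23 N after backing off from a peak of 28.6 N.

These checks disagreed or were weaker than I would like:
- **Reported tool height:** The depth pictures showed the real fingertips about 36–40 mm above the reported TCP. My first grasp therefore closed on air above the trim knob. I allowed for the offset from then on.
- **Depth of the press:** The hard stop came about 5.2 mm below the grip height instead of 6 mm. Camera depth on the knob gave only about 4 mm. I took the stop as fully home because 18 N more moved it only about 0.2 mm.
- **Jar, cup and brush:** The brush area of the picture barely changed (1.8 grey levels). The jar area changed by 7.7 and the cup area by 23.5. I put the cup's change down to the arm's moved shadow and did not measure its position again. The gripper did not go near any of the three.

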